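Clamp a shelf cleat in the stockroom bench clamp

TASK

A wooden shelf cleat lies under one of the two bench clamps. Push that clamp's sliding arm down at its steel thumb plate until the pad rests on the cleat and the arm tilts and binds on the upright bar; then turn its black T-bar handle clockwise, seen from above, by about a fifth of a turn (75 degrees) until the cleat is held tight, and let go. Leave the other clamp as it is.

Things in the scene. Friction and masses are not known exactly. Their poses are not given: they have to be found in the camera images.
- clamp: Fixed clamp holding the cleat: base board 250 x 100 x 12 mm, origin under its centre, x along the arm. Upright bar at x = -60 mm, 158 mm tall; screw axis at x = +60 mm. The arm slides down stiffly (under 12 N) and stays where left. With the pad on the cleat, pushing on tilts the arm by about 3 degrees; then it binds and the push rises steeply (15 to 25 N is ample). It stays tilted.
- thumb_plate (a point): Centre of the top face of the bright steel thumb plate (36 x 32 mm) on that clamp's arm, 40 mm from the bar, 80 mm from the screw axis: push here, straight down, with closed fingers. x axis: along the arm from bar to handle; z up. 108 mm above the bench when the pad just touches the cleat, arm still level; starts 15 to 40 mm higher, ends some 4 mm lower when the arm is bound.
- handle (a point): Centre of the black T-bar handle on that clamp's screw: a level round bar 80 mm long and 16 mm thick, to be pinched across its thickness from above, at its middle. x axis along the bar, z up along the screw. On the level arm its centre is 33 mm higher than the thumb plate's top, with 27 mm free below the bar. It turns in place, without rising or sinking.
- screw (a joint): Angle (rad) of that handle: starts between 0 and 0.4, grows as it is turned clockwise seen from above (tightening; the pad goes down 1.6 mm per rad), end stop at 2.6. Turning takes under 0.6 N m, and it stays where it is left. With the arm bound, some 1.3 rad of turning makes it tight (well over 15 N on the cleat).
- pad: Round steel pressing pad, 26 mm across, under that screw, over the cleat; its origin lies on the screw axis 41 mm above the pressing face, z up along the screw.
- cleat: Loose wooden shelf cleat: a board 85 x 80 x 18 mm with a batten 55 x 80 x 22 mm along its middle, 40 mm tall in all, lying on the clamp's base board under the pad. Origin at the centre of its underside.
- spare_thumb_plate (a point): Centre of the top face of the same thumb plate on the other clamp, which is of the same make but has nothing under its pad; to be left alone.
Mind the look-alikes: they are no part of the job. Of the things that look like the cleat, the middle-sized one is meant.

How it is judged (in metres and radians):
On the way, in this order (a step that is already met when the one before it is completed fails the run):
1. the pad is down on the cleat and the arm is tilted and bound (angle between thumb_plate's own z axis and vertical above 0.04 rad and contact force between pad and cleat above 0.5 N), for 0.2 s.
2. the screw is tightened, the pad pressing hard on the cleat (value of joint screw above 0.7 rad and contact force between pad and cleat above 15 N), for 0.2 s.
At the end, for the whole second after the job is handed in: The arm is tilted (over 0.04 rad) and bound, the screw stands past 0.7 rad and its pad presses on the cleat with more than 15 N by itself, the cleat lies still with its centre within 25 mm of the pad's axis (all of step 2 and angle between thumb_plate's own z axis and vertical above 0.04 rad and horizontal distance between pad and cleat below 0.025 m and linear speed of cleat below 0.01 m/s); the robot touches nothing.
It fails at once if the other clamp's arm is moved by more than 5 mm (distance of spare_thumb_plate from where it was at the start of the episode above 0.005 m).
It also fails if it takes over 40 s, if anything falls off the work surface, if the arm or the gripper's body presses on something with over 40 N, if the wrist force passes 120 N, or if a joint passes its speed limit or range.

ROBOT

A 6-joint arm with a two-finger parallel gripper is mounted at the origin on the work surface. World frame = base frame: x ahead of the robot, y to its left, z up, the work surface at z = 0. Lengths are in mm, angles in rad, forces in N, time in s.
With the tool pointing down it reaches from about 300 to 750 mm from the base axis. Payload 8.5 kg.
Tool frame: the origin (TCP) lies at the very end of the fingers, on their centre line; the grasp point (between the pads) lies 19 mm behind it; z points along the fingers, y is the line along which they close (so a half turn about z gives the same grasp; the last joint's range is limited). The gripper opens to 88 mm and grips with 3 to 60 N. Pads are 18 mm wide; open, the fingers measure 123 mm over their backs; the gripper's body (75 mm by 187 mm) begins 45 mm behind the grasp point.
Start: joints at [-0.215, 0.381, 1.297, -0, 1.464, -0.215], TCP at [549.982, 0.002, 238.748] pointing down, gripper open.
Joint ranges: [-3.11, 3.11], [-0.89, 2.33], [0.22, 2.48], [-1.42, 4.56], [0.17, 2.85], [-2.88, 2.88]. Speed limits (rad/s): [2.39, 2.39, 3.14, 3.14, 3.14, 3.14].

INTERFACE

Orientations are given as a 3x3 rotation matrix whose columns are the frame's x, y, z axes.
In Python, from bench import r gives the robot as it stands.
- The arm moves only by the tool move_arm, never from a script. Its arguments are lists of equal length, an entry for each row: "linear": the shift along the tool's x, y, z in m, a list of three; "rotation": the turn, a rotation vector about the tool's x, y, z in degrees, a list of three; "grip": the opening, from 0 (shut) to 1 (fully open). A call has 1 to 8 rows; each row is the pose to reach, as a shift and turn from the pose commanded when the call began, along the tool's axes at that moment; what a row does not reach only later rows make up. A row lasts 1/8 s, in which the tool goes at most 62.5 mm and 10.7 degrees, less where a joint would pass 70% of its speed; a pose out of reach is approached as far as the arm can. A call with a gripper value outside its range is refused whole. The fingers move at their own pace and stop on an object; the grip force is fixed at half the most. Time passes only in rows, so rows that repeat a pose let the fingers close. It gives the time, the measured TCP pose, the force, the opening and the grip force at its end, in the units of the state.
- r.get_state(): the state, without advancing time (a new reading comes with each control period).
- r.get_image(name): name is "scene" or "side" or "wrist"; returns a dict with "color" (480x640x3 uint8, red, green, blue), "fx", "fy", "cx", "cy" (pixels), "R" (3x3) and "t" (3): a world point X has camera coordinates R X + t; the wrist camera has in their place "tool_from_camera" (4x4, takes a point from camera to tool coordinates, whose origin is the TCP and whose axes are the flange's). Camera axes: x right, y down, z forward; pixel columns grow to the right and rows downward; lengths in mm; the calibration is good to about 2 mm. A picture is of the moment at which its call begins: read the wrist's pose just before it. There is no depth.
- r.job_done(): hands the job in; it is judged then, once.
Trained networks look in a picture, given as the dict that the camera call returned (one of the last four; its "shot" number tells which), for a name from the list of things; names that differ only in an ending like _2 or _b are one class to them, and where a whole thing is asked for, a point or a joint stands for the part that bears it (a point fixed in the world has none). Each returns a list of dicts, best first, with "confidence" (0 to 1); they miss things now and then, are a little off and sometimes report something else, mostly with a low value. They report only what shows in the picture. A call takes as long as a camera call. They do not tell look-alikes from the thing itself.
- r.search_frame(picture, label): "centre" ([row, column] in pixels, amid what is visible of it).
- r.outline_of(picture, label): "pixels" (480x640 bool, what is visible of it) and "centre" ([row, column] in pixels, amid what is visible of it).
- r.tip_of(picture, label): "centre" ([row, column] in pixels: a listed point, or the origin of a listed thing).
The state is a dict: "clock": time; "joint_positions": joint angles; "joint_vel": joint speeds; "effort": joint torques, N m; "tool_pos": TCP position; "tcp_rot": TCP orientation; "ft_force": force on the tool from outside, world axes, zero at the start; "moment": the same for the moment, N m; "gripper_width": finger opening in mm; "grip_force": force on a finger pad.
Only numpy, scipy, OpenCV 4.12 (cv2) and the standard library are available. Lean on these libraries where they do the work, as an engineer would, in place of code of your own. Each camera call takes 0.05 s, during which the arm holds its last target. There are 200 camera calls.

## Working session

There is one attempt and no reset: what is moved stays moved. The work goes in short steps, Python scripts to look and compute and a tool call to move; the robot and the scene stay as the last step left them, time stands still between calls to the robot, and variables do not carry over. Pictures are saved under pics/ and viewed, at most 10 in all, crops included, and the job is handed in when it is done.

Besides the shell and the picture viewer there is one more tool, called after ">>>" in YAML: its name, and indented under it one key for each argument. move_arm: Moves the arm, as the interface text tells. Its arguments: {"type":"object","properties":{"linear":{"type":"array","items":{"type":"array","items":{"type":"number"}}},"rotation":{"type":"array","items":{"type":"array","items":{"type":"number"}}},"grip":{"type":"array","items":{"type":"number"}}},"required":["linear","rotation","grip"]}

```bash
mkdir -p pics; ls; cat > h.py <<'E'
import numpy as np,cv2
from bench import r
def ray(p,rc):
    d=np.array([(rc[1]-p["cx"])/p["fx"],(rc[0]-p["cy"])/p["fy"],1.])
    R=np.array(p["R"]);t=np.array(p["t"]);return -R.T@t,R.T@d
def atz(p,rc,z):
    o,d=ray(p,rc);return o+d*(z-o[2])/d[2]
def tri(a,b):
    A=np.zeros((3,3));v=np.zeros(3)
    for o,d in (a,b):
        d=d/np.linalg.norm(d);P=np.eye(3)-np.outer(d,d);A+=P;v+=P@o
    return np.linalg.solve(A,v)
def dist(a,b):
    n=np.cross(a[1],b[1]);return abs((b[0]-a[0])@n)/np.linalg.norm(n)
E
python3 - <<'E'
from h import *
np.set_printoptions(precision=1,suppress=True)
ps={n:r.get_image(n) for n in("scene","side")}
for n,p in ps.items():
    cv2.imwrite(f"pics/{n}0.png",p["color"][:,:,::-1])
    for l in("thumb_plate","handle","pad","cleat","clamp"):
        print(n,l,[(np.round(x["centre"],1).tolist(),round(x["confidence"],2)) for x in r.tip_of(p,l)])
E
```

```text
pics
scene thumb_plate [([287.5, 241.6], 0.56)]
scene handle [([253.0, 285.8], 0.67), ([271.9, 284.9], 0.18)]
scene pad [([270.4, 286.8], 0.62)]
scene cleat [([318.4, 299.6], 0.91), ([291.1, 152.1], 0.85), ([262.6, 242.1], 0.71)]
scene clamp [([339.4, 266.9], 0.86)]
side thumb_plate [([200.4, 282.0], 0.84), ([295.5, 251.5], 0.7)]
side handle [([203.6, 286.9], 0.82)]
side pad [([223.0, 284.4], 0.49)]
side cleat [([260.2, 365.2], 0.92), ([272.3, 282.7], 0.81), ([225.1, 353.1], 0.64)]
side clamp [([256.2, 281.4], 0.97)]
```

View pics/scene0.png

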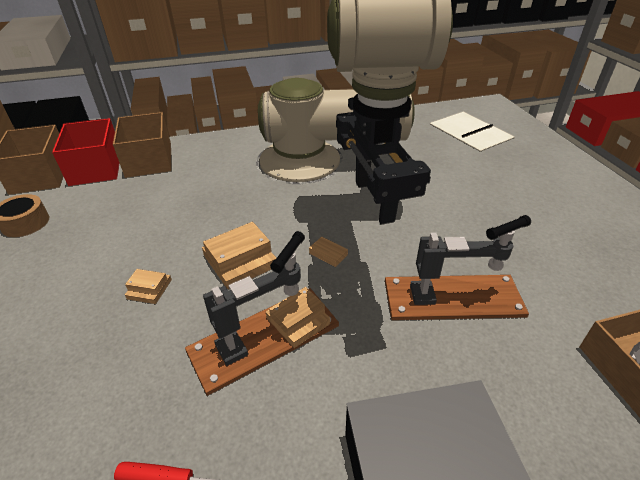

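View pics/side0.png

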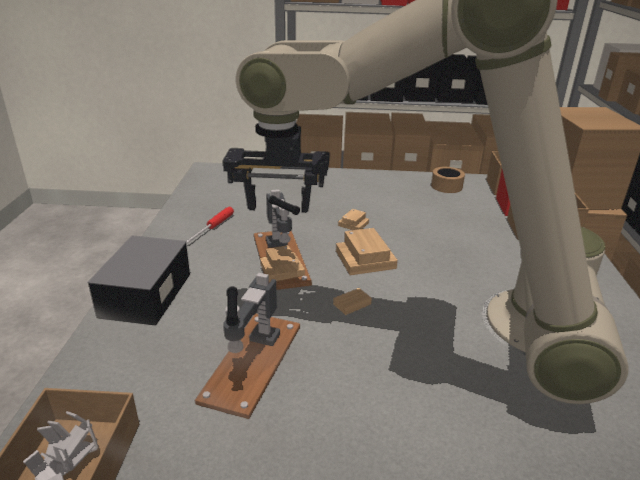

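The scene view shows the cleat under the left clamp: handle near (253,286), thumb plate near (287,243). The spare is the right clamp, with its plate near (243,455). In the side view the working clamp is the far one, near (256,281), with its handle near (204,287).

```bash
python3 - <<'E'
from h import *
np.set_printoptions(precision=1,suppress=True)
s=r.get_image("scene");d=r.get_image("side")
T=lambda p,l,i=0:r.tip_of(p,l)[i]["centre"]
for l in("thumb_plate","handle","pad","clamp"):
    a,b=ray(s,T(s,l)),ray(d,T(d,l));print(l,tri(a,b),dist(a,b))
for l,z in(("clamp",0),("cleat",12)):
  for n,p in(("s",s),("d",d)):
    for x in r.tip_of(p,l):print(n,l,atz(p,x["centre"],z))
for z in(123,135,148):print(z,atz(s,T(s,"thumb_plate"),z),atz(s,T(s,"handle"),z+33))
m=r.outline_of(s,"handle")
for x in m:
    ys,xs=np.nonzero(x["pixels"]);print(x["confidence"],x["centre"],len(ys))
    if len(ys)>20:
        c=np.stack([xs,ys],1).astype(np.float32);vx,vy,x0,y0=cv2.fitLine(c,cv2.DIST_HUBER,0,.01,.01).ravel()
        A=atz(s,(y0-20*vy,x0-20*vx),165);B=atz(s,(y0+20*vy,x0+20*vx),165);print((B-A),np.degrees(np.arctan2(*(B-A)[[1,0]])))
E
```

```text
thumb_plate [ 578.9 -217.8  145.5] 10.348072317152523
handle [ 556.6 -134.6  173. ] 2.6756621214502987
pad [ 556.7 -139.9  129.9] 4.0815483418235345
clamp [ 573.6 -194.6    5.7] 9.470598851037437
s clamp [ 574.6 -192.5    0. ]
d clamp [ 571.8 -209.7    0. ]
s cleat [ 408.6 -387.    12. ]
s cleat [ 561.1 -132.2   12. ]
s cleat [ 376.4 -211.8   12. ]
d cleat [ 555.3 -127.7   12. ]
d cleat [ 617.8 -501.6   12. ]
d cleat [ 392.8 -368.4   12. ]
123 [ 563.9 -215.9  123. ] [ 536.5 -132.1  156. ]
135 [ 575.4 -215.8  135. ] [ 549.4 -134.1  168. ]
148 [ 587.8 -215.7  148. ] [ 563.4 -136.3  181. ]
0.83 [256.5, 287.8] 606
[-66.3  49.8   0. ] 143.08203073604437
```

```bash
python3 - <<'E'
from h import *
np.set_printoptions(precision=3,suppress=True)
s=r.get_state();print(s["clock"],s["tool_pos"],np.array(s["tcp_rot"]),s["ft_force"]);print(np.array(r.get_image("wrist")["tool_from_camera"]))
E
```

```text
1.65 [549.979   0.008 238.757] [[ 0.  1. -0.]
 [ 1. -0. -0.]
 [-0. -0. -1.]] [ 0.724  0.651 -1.224]
[[   0.      -0.953   -0.303   78.959]
 [   1.       0.       0.       0.119]
 [  -0.      -0.303    0.953 -146.622]
 [   0.       0.       0.       1.   ]]
```

>>> move_arm:
  linear:
    - [-0.05,0.007,0]
    - [-0.105,0.015,0]
    - [-0.16,0.022,0]
    - [-0.205,0.028,0]
    - [-0.21,0.029,0]
    - [-0.21,0.029,0]
  rotation:
    - [0,0,-4]
    - [0,0,-9]
    - [0,0,-13]
    - [0,0,-17]
    - [0,0,-17]
    - [0,0,-17]
  grip: [0,0,0,0,0,0]

```text
clock: 2.45
tool_pos: [578.9, -209.6, 238.6]
tcp_rot: [[-0.292, 0.957, -0.0], [0.957, 0.292, 0.0], [0.001, -0.0, -1.0]]
ft_force: [0.4, 0.3, -0.1]
gripper_width: 30.6
grip_force: 0.0
```

```bash
cat >> h.py <<'E'
def wrist():
    s=r.get_state();p=r.get_image("wrist");T=np.array(p["tool_from_camera"]);R=np.array(s["tcp_rot"]);o=np.array(s["tool_pos"])
    Rw=R@T[:3,:3];tw=R@T[:3,3]+o;p["R"]=Rw.T;p["t"]=-Rw.T@tw;return s,p
E
python3 - <<'E'
from h import *
np.set_printoptions(precision=1,suppress=True)
s,p=wrist();print(s["clock"],s["tool_pos"],s["ft_force"],s["gripper_width"])
cv2.imwrite("pics/w1.png",p["color"][:,:,::-1])
d=r.get_image("side")
for l,zs in(("thumb_plate",(123,135,140,148)),("handle",(156,168,173,181)),("clamp",(0,))):
  for x in r.tip_of(p,l):
    print(l,np.round(x["centre"]),round(x["confidence"],2),*[atz(p,x["centre"],z) for z in zs])
for x in r.outline_of(p,"handle"):
    ys,xs=np.nonzero(x["pixels"])
    c=np.stack([xs,ys],1).astype(np.float32);vx,vy,x0,y0=cv2.fitLine(c,cv2.DIST_HUBER,0,.01,.01).ravel()
    A=atz(p,(y0-20*vy,x0-20*vx),170);B=atz(p,(y0+20*vy,x0+20*vx),170);print(x["confidence"],len(ys),np.degrees(np.arctan2(*(B-A)[[1,0]])))
E
```

```text
2.45 [ 578.9 -209.6  238.6] [ 0.4  0.3 -0.1] 30.620376698877923
thumb_plate [251. 316.] 0.57 [ 580.9 -222.1  123. ] [ 579.8 -218.1  135. ] [ 579.3 -216.4  140. ] [ 578.5 -213.7  148. ]
handle [136. 317.] 0.57 [ 556.7 -139.2  156. ] [ 556.7 -138.9  168. ] [ 556.7 -138.8  173. ] [ 556.7 -138.7  181. ]
handle [252. 316.] 0.19 [ 577.7 -211.7  156. ] [ 576.6 -207.6  168. ] [ 576.1 -205.9  173. ] [ 575.3 -203.2  181. ]
clamp [190. 319.] 0.9 [ 575.1 -195.7    0. ]
0.69 5078 -39.038077306430104
```

View pics/w1.png

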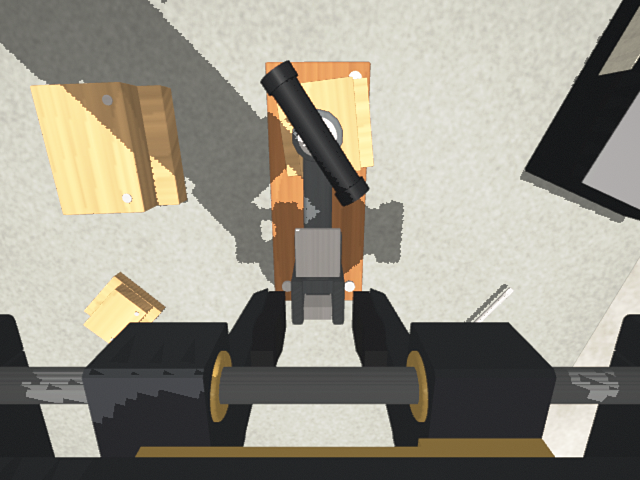

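The wrist view agrees with the others: the thumb plate is at pixel (251,316) and the handle's middle at (136,317). The plate is about (580,-215,140) mm and the handle about (557,-139,173) mm, with the bar at about 141°. Next I descend with closed fingers.

>>> move_arm:
  linear:
    - [-0.003,0,0.02]
    - [-0.003,0,0.05]
    - [-0.003,0,0.08]
    - [-0.003,0,0.088]
    - [-0.003,0,0.095]
    - [-0.003,0,0.1]
    - [-0.003,0,0.105]
    - [-0.003,0,0.11]
  rotation:
    - [0,0,0]
    - [0,0,0]
    - [0,0,0]
    - [0,0,0]
    - [0,0,0]
    - [0,0,0]
    - [0,0,0]
    - [0,0,0]
  grip: [0,0,0,0,0,0,0,0]

```text
clock: 3.75
tool_pos: [580.2, -212.9, 129.1]
tcp_rot: [[-0.292, 0.956, 0.001], [0.956, 0.292, -0.0], [-0.001, 0.001, -1.0]]
ft_force: [0.6, 1.2, 4.6]
gripper_width: 0.3
grip_force: 2.1
```

```bash
python3 - <<'E'
from h import *
s,p=wrist();print(s["clock"],s["tool_pos"],s["ft_force"],s["gripper_width"])
cv2.imwrite("pics/w2.png",p["color"][:,:,::-1])
E
```

```text
3.75 [ 580.19940721 -212.87539357  129.08487843] [0.57876723 1.20766527 4.60952956] 0.29305000744359394
```

View pics/w2.png

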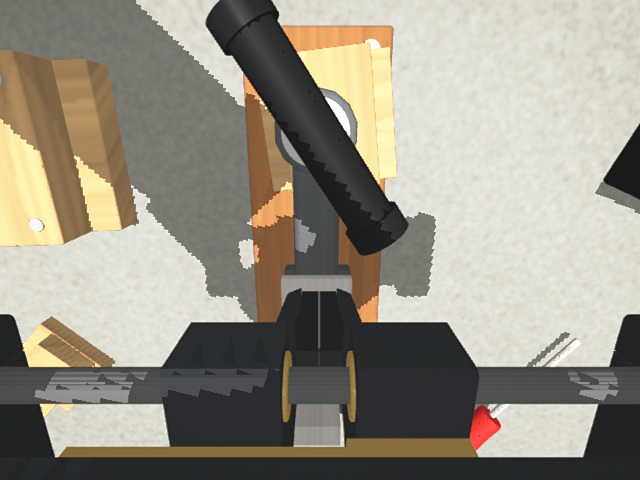

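The closed fingers stand on the thumb plate, centred at column 318, and feel about 4.6 N.

>>> move_arm:
  linear:
    - [0,0,0.004]
    - [0,0,0.008]
    - [0,0,0.012]
    - [0,0,0.015]
    - [0,0,0.018]
    - [0,0,0.02]
  rotation:
    - [0,0,0]
    - [0,0,0]
    - [0,0,0]
    - [0,0,0]
    - [0,0,0]
    - [0,0,0]
  grip: [0,0,0,0,0,0]

```text
clock: 4.55
tool_pos: [580.1, -213.0, 108.8]
tcp_rot: [[-0.292, 0.956, 0.001], [0.956, 0.292, -0.0], [-0.001, 0.001, -1.0]]
ft_force: [2.1, 1.2, 7.7]
gripper_width: 0.4
grip_force: 4.2
```

>>> move_arm:
  linear:
    - [0,0,0.001]
    - [0,0,0.002]
    - [0,0,0.003]
    - [0,0,0.004]
  rotation:
    - [0,0,0]
    - [0,0,0]
    - [0,0,0]
    - [0,0,0]
  grip: [0,0,0,0]

```text
clock: 5.05
tool_pos: [580.4, -213.5, 106.4]
tcp_rot: [[-0.292, 0.956, 0.002], [0.956, 0.292, -0.002], [-0.003, 0.002, -1.0]]
ft_force: [-0.7, 0.6, 15.2]
gripper_width: 0.1
grip_force: 7.3
```

>>> move_arm:
  linear:
    - [0,0,0.001]
    - [0,0,0.002]
    - [0,0,0.002]
    - [0,0,0.002]
  rotation:
    - [0,0,0]
    - [0,0,0]
    - [0,0,0]
    - [0,0,0]
  grip: [0,0,0,0]

```text
clock: 5.55
tool_pos: [580.6, -213.9, 105.0]
tcp_rot: [[-0.292, 0.956, 0.003], [0.956, 0.292, -0.003], [-0.004, 0.002, -1.0]]
ft_force: [-0.6, 0.5, 16.9]
gripper_width: 0.6
grip_force: 8.4
```

>>> move_arm:
  linear:
    - [0,0,0.001]
    - [0,0,0.002]
    - [0,0,0.002]
    - [0,0,0.002]
  rotation:
    - [0,0,0]
    - [0,0,0]
    - [0,0,0]
    - [0,0,0]
  grip: [0,0,0,0]

```text
clock: 6.05
tool_pos: [580.7, -214.0, 104.5]
tcp_rot: [[-0.292, 0.956, 0.005], [0.956, 0.292, -0.004], [-0.005, 0.003, -1.0]]
ft_force: [-4.2, 0.9, 27.4]
gripper_width: 0.3
grip_force: 13.4
```

>>> move_arm:
  linear:
    - [0,0,0]
    - [0,0,0]
    - [0,0,-0.02]
    - [0,0,-0.06]
    - [0,0,-0.11]
    - [0.01,0,-0.12]
    - [0.01,0,-0.12]
  rotation:
    - [0,0,0]
    - [0,0,0]
    - [0,0,0]
    - [0,0,0]
    - [0,0,0]
    - [0,0,0]
    - [0,0,0]
  grip: [0,0,0,0,0.3,0.6,0.6]

```text
clock: 6.92
tool_pos: [576.4, -202.8, 220.2]
tcp_rot: [[-0.293, 0.956, -0.001], [0.956, 0.293, 0.0], [0.001, -0.001, -1.0]]
ft_force: [0.8, 0.4, -0.1]
gripper_width: 28.5
grip_force: 0.0
```

```bash
python3 - <<'E'
from h import *
np.set_printoptions(precision=1,suppress=True)
s,p=wrist();print(s["clock"],s["tool_pos"],np.array(s["tcp_rot"]),s["ft_force"],s["gripper_width"])
d=r.get_image("side");c=r.get_image("scene")
cv2.imwrite("pics/w3.png",np.hstack([p["color"][:400,120:520],cv2.resize(c["color"][200:400,170:370],(400,400))])[:,:,::-1])
H=r.tip_of(p,"handle")
for x in H:print("handle",np.round(x["centre"]),round(x["confidence"],2),atz(p,x["centre"],141))
for q in(d,c):
  for x in r.tip_of(q,"handle")[:2]:
    a,b=ray(p,H[0]["centre"]),ray(q,x["centre"]);print(x["confidence"],tri(a,b),dist(a,b))
for x in r.outline_of(p,"handle"):
    ys,xs=np.nonzero(x["pixels"])
    k=np.stack([xs,ys],1).astype(np.float32);vx,vy,x0,y0=cv2.fitLine(k,cv2.DIST_HUBER,0,.01,.01).ravel()
    A=atz(p,(y0-20*vy,x0-20*vx),141);B=atz(p,(y0+20*vy,x0+20*vx),141);print(x["confidence"],len(ys),atz(p,(y0,x0),141),np.degrees(np.arctan2(*(B-A)[[1,0]])))
E
```

```text
6.925 [ 576.4 -202.8  220.2] [[-0.3  1.  -0. ]
 [ 1.   0.3  0. ]
 [ 0.  -0.  -1. ]] [ 0.8  0.4 -0.1] 28.457802537815716
handle [154. 317.] 0.64 [ 557.2 -142.6  141. ]
0.86 [ 552.4 -144.   129.1] 9.980297644517295
0.81 [ 557.1 -142.6  142.1] 0.05336681639643467
0.94 4048 [ 556.3 -140.9  141. ] -39.17865143421943
```

View pics/w3.png

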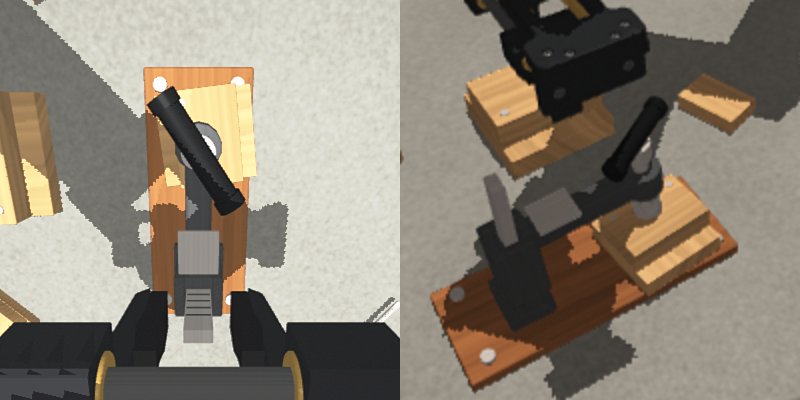

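The arm is visibly tilted, with the bar side down. The handle's middle is at pixel (154,317) in the full wrist view, about (557,-142,142) mm, and the bar is at 141°. I go over it and down.

>>> move_arm:
  linear:
    - [0.02,0,0]
    - [0.04,0,0]
    - [0.06,-0.001,0]
    - [0.064,-0.001,0.01]
    - [0.064,-0.001,0.05]
    - [0.064,-0.001,0.08]
    - [0.064,-0.001,0.095]
    - [0.064,-0.001,0.095]
  rotation:
    - [0,0,-9]
    - [0,0,-18]
    - [0,0,-27]
    - [0,0,-34]
    - [0,0,-34]
    - [0,0,-34]
    - [0,0,-34]
    - [0,0,-34]
  grip: [0.6,0.6,0.6,0.6,0.6,0.6,0.6,0.6]

```text
clock: 8.28
tool_pos: [557.1, -142.4, 125.2]
tcp_rot: [[-0.777, 0.629, -0.001], [0.629, 0.777, 0.001], [0.001, -0.0, -1.0]]
ft_force: [0.3, -0.2, -0.7]
gripper_width: 53.2
grip_force: 0.0
```

```bash
python3 - <<'E'
from h import *
s,p=wrist();print(s["clock"],s["tool_pos"],s["ft_force"],s["gripper_width"],s["joint_positions"])
cv2.imwrite("pics/w4.png",p["color"][:,:,::-1])
E
```

```text
8.275 [ 557.12866594 -142.39004022  125.2246031 ] [ 0.295187   -0.19462068 -0.72240422] 53.20568591950666 [-4.55999571e-01  5.27610536e-01  1.39938217e+00 -1.55617048e-05
  1.21608735e+00 -1.34603064e+00]
```

View pics/w4.png

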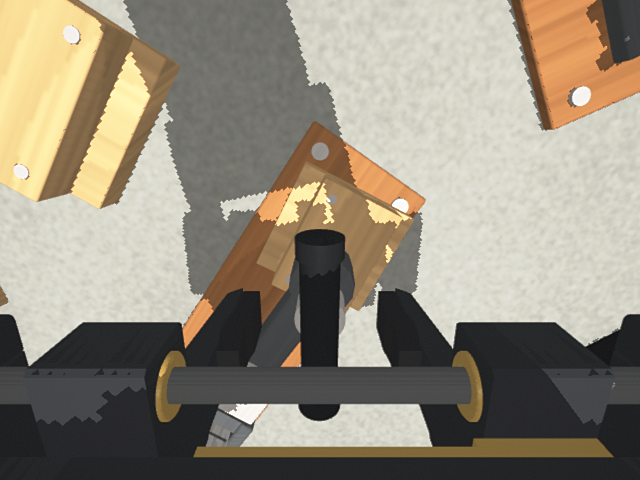

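The bar runs straight between the fingers, centred at column 320. I close on it.

>>> move_arm:
  linear:
    - [0,0,0]
    - [0,0,0]
    - [0,0,0]
    - [0,0,0]
    - [0,0,0]
    - [0,0,0]
  rotation:
    - [0,0,0]
    - [0,0,0]
    - [0,0,0]
    - [0,0,0]
    - [0,0,0]
    - [0,0,0]
  grip: [0,0,0,0,0,0]

```text
clock: 9.07
tool_pos: [557.3, -142.4, 125.9]
tcp_rot: [[-0.777, 0.629, 0.0], [0.629, 0.777, 0.0], [-0.0, 0.0, -1.0]]
ft_force: [-0.9, 0.7, 2.3]
gripper_width: 15.2
grip_force: 30.0
```

>>> move_arm:
  linear:
    - [0,0,0]
    - [0,0,0]
    - [0,0,0]
    - [0,0,0]
    - [0,0,0]
    - [0,0,0]
    - [0,0,0]
    - [0,0,0]
  rotation:
    - [0,0,6]
    - [0,0,12]
    - [0,0,18]
    - [0,0,24]
    - [0,0,30]
    - [0,0,36]
    - [0,0,42]
    - [0,0,42]
  grip: [0,0,0,0,0,0,0,0]

```text
clock: 10.07
tool_pos: [557.6, -142.7, 126.6]
tcp_rot: [[-0.156, 0.988, 0.001], [0.988, 0.156, -0.001], [-0.001, 0.001, -1.0]]
ft_force: [0.1, -0.7, 7.2]
gripper_width: 15.2
grip_force: 30.2
```

>>> move_arm:
  linear:
    - [0,0,0]
    - [0,0,0]
    - [0,0,0]
    - [0,0,0]
    - [0,0,0]
    - [0,0,0]
    - [0,0,0]
  rotation:
    - [0,0,6]
    - [0,0,12]
    - [0,0,18]
    - [0,0,24]
    - [0,0,30]
    - [0,0,36]
    - [0,0,36]
  grip: [0,0,0,0,0,0,0]

```text
clock: 10.95
tool_pos: [558.1, -142.9, 127.0]
tcp_rot: [[0.455, 0.891, 0.003], [0.891, -0.455, -0.002], [-0.0, 0.003, -1.0]]
ft_force: [0.4, -1.5, 6.8]
gripper_width: 14.8
grip_force: 30.2
```

```bash
python3 - <<'E'
from h import *
s,p=wrist();print(s["clock"],s["tool_pos"],s["ft_force"],s["moment"],s["gripper_width"])
c=r.get_image("scene")
cv2.imwrite("pics/w5.png",np.hstack([p["color"][:400,120:520],cv2.resize(c["color"][200:400,170:370],(400,400))])[:,:,::-1])
E
```

```text
10.95 [ 558.05671781 -142.94168719  126.97568601] [ 0.4152964  -1.52443507  6.78927898] [-0.06395813  0.09400096  0.28150666] 14.818901662642116
```

View pics/w5.png

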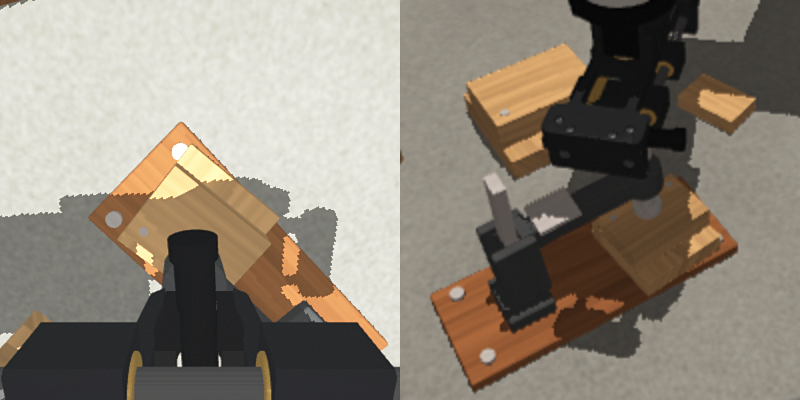

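The bar has turned with the gripper by about 78°, and the arm is still tilted. I add a few degrees for margin, then let go and lift.

>>> move_arm:
  linear:
    - [0,0,0]
    - [0,0,0]
    - [0,0,0]
    - [0,0,0]
    - [0,0,0]
    - [0,0,0]
  rotation:
    - [0,0,4]
    - [0,0,8]
    - [0,0,8]
    - [0,0,8]
    - [0,0,8]
    - [0,0,8]
  grip: [0,0,0,0.5,0.5,0.5]

```text
clock: 11.8
tool_pos: [557.1, -142.3, 125.4]
tcp_rot: [[0.574, 0.819, -0.001], [0.819, -0.574, 0.0], [-0.0, -0.001, -1.0]]
ft_force: [0.1, -0.2, 0.2]
gripper_width: 43.0
grip_force: 0.0
```

>>> move_arm:
  linear:
    - [0,0,0]
    - [0,0,0]
    - [0,0,-0.02]
    - [0,0,-0.06]
    - [0,0,-0.11]
    - [0,0,-0.11]
    - [0,0,-0.11]
  rotation:
    - [0,0,0]
    - [0,0,0]
    - [0,0,0]
    - [0,0,0]
    - [0,0,0]
    - [0,0,0]
    - [0,0,0]
  grip: [0.5,0.5,0.5,0.5,0.5,0.5,0.5]

```text
clock: 12.68
tool_pos: [556.9, -142.2, 234.9]
tcp_rot: [[0.574, 0.819, -0.001], [0.819, -0.574, 0.001], [-0.0, -0.001, -1.0]]
ft_force: [0.1, -0.4, -0.8]
gripper_width: 44.2
grip_force: 0.0
```

```bash
python3 - <<'E'
from h import *
s,p=wrist();print(s["clock"],s["tool_pos"],s["ft_force"],s["gripper_width"])
c=r.get_image("scene")
cv2.imwrite("pics/w6.png",np.hstack([p["color"][:400,120:520],cv2.resize(c["color"][200:400,170:370],(400,400))])[:,:,::-1])
E
```

```text
12.675 [ 556.89897113 -142.23985784  234.8882758 ] [ 0.10658728 -0.35165556 -0.84787826] 44.21923759060543
```

View pics/w6.png

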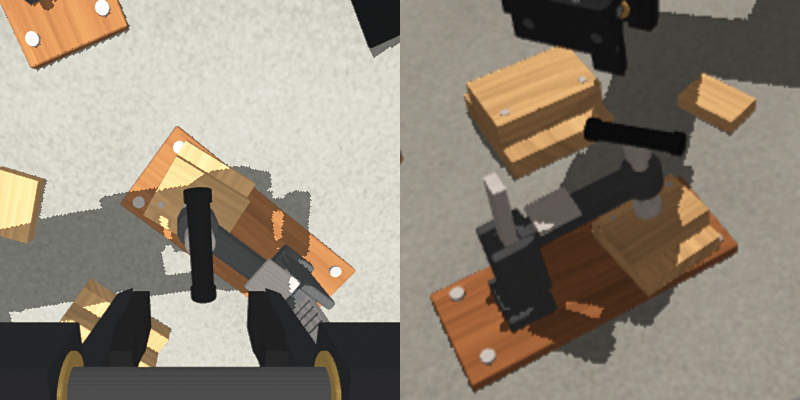

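The handle has turned about 86° and stays there. The arm is still tilted on the cleat, and the gripper is clear of everything.

```bash
python3 -c "
from bench import r
print(r.job_done())"
```

```text
the job is handed in; nothing more can be done
None
```

I handed the job in: the clamp arm is down, tilted and bound on the cleat, its handle is turned about 86° clockwise and released, and I never went near the other clamp; the pad force couldn't be read directly and no verdict came back.

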